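# Restock the sprung carton lane

## Task

The tall carton standing loose on the table belongs in the tray's sprung lane with the two cartons like it: restock it from the front. Use the new carton itself to push the row back against its spring, lower it in behind the clear front lip, and let go, so that all three stand upright in line, closed up against the lip. The cartons are thin card, so grip and push gently and do not drop it in, and leave everything else where it stands.

Things in the scene. Friction and masses are not known exactly. Their poses are not given: they have to be found in the camera images.
- spare_carton: the loose tall green flowered carton, 34 (x) x 52 (y) x 112 (z) mm, about 0.11 kg, standing upright on the table. Origin: centre of its underside; z up; 34 mm along its x, 52 mm along its y. Thin card: grip it lightly (20 to 25 N a finger is ample) across the 52 mm; over 90 N, both fingers added, dents it, and so does pressing it on the row or the tray (its lip, for one) with over 30 N
- row_carton_1: the front carton of the two already in the lane, tall and green like the loose one, 34 x 52 x 110 mm; origin and axes as for the loose one. At the start its front face touches the lip
- row_carton_2: the carton behind it, 34 x 52 x 112 mm, the pusher paddle leaning on its back; origin and axes as before
- pusher_tray: fixed white counter tray, 205 (x) x 129 (y) mm, its lipped front facing -x (the robot, turned up to 20 degrees). Origin: centre of its underside. Two lanes along x, each 60 mm wide: tall cartons left (+y), soaps lying flat right (-y). Floor 5 mm thick; above the floor, the clear front lip is 18 mm high and 3 mm thick, the clear lane dividers 20 mm high, the back wall 45 mm
- carton_lane (a point): point on the floor of the carton lane, on its centre line, at the inner face of the front lip; x runs back along the lane, y to the left across it, z up. A carton standing against the lip has its origin 17 mm along x from here, the next ones 51 and 85 mm
- carton_pusher (a joint): slide of the grey pusher paddle of the carton lane (44 mm wide, top 112 mm above the table): distance in m from the lip's inner face back to the paddle's front face; 0.068 with two cartons, 0.102 with three, at most 0.165. A damped spring of nearly even force, about 4 N, always pushes it and the row towards the lip
- short_carton_1: a bystander: short carton, green below and white above, 34 x 52 x 78 mm, standing loose on the table, another product; origin at the centre of its underside
- short_carton_2: a bystander like it, 34 x 52 x 80 mm
- soap_a: front soap bar in the right lane, 53 x 78 x 26 mm, lying flat, top 31 mm above the table; to be left alone
- soap_b: rear soap bar in the right lane, to be left alone
- candle: bystander: candle in a glass, 70 mm across, 78 mm high
- cream_jar: bystander: cream jar with wooden lid, 68 mm across, 58 mm high
- sachet: bystander: pillow sachet lying near the robot, 52 x 98 x 18 mm
- tin_a: bystander: flat round tin near the robot, 47 mm across, 15 mm high
- tin_b: bystander: a second such tin
- card_stand: fixed bystander: card on a wooden easel at the back corner, 82 x 115 x 212 mm
- clear_sign: fixed bystander: clear sign on a wooden foot at the right, 40 x 128 x 204 mm
- scent: bystander: square scent flask with a tall round cap, 44 x 62 x 120 mm, at the back
Not all that is in view belongs to the job. Leave any blue or orange look-alike of the spare_carton alone.

How it is judged:
By the outcome, as a careful person would: the job done as asked, in the order asked, and still so for the second after the job is handed in, with the robot touching nothing.
It also fails if it takes over 43 s, if anything falls off the work surface, if the arm or the gripper's body presses on something with over 40 N, if the wrist force passes 120 N, or if a joint passes its speed limit or range.

## Robot

A 6-joint arm with a two-finger parallel gripper is mounted at the origin on a cart in front of the work surface, level with it; the furniture and walls round the work are solid. World frame = base frame: x ahead of the robot, y to its left, z up, the work surface at z = 0. Lengths are in mm, angles in rad, forces in N, time in s.
With the tool pointing down it reaches from about 350 to 975 mm from the base axis. Payload 7.1 kg.
Tool frame: the origin (TCP) lies on the front face of the gripper's body, between the roots of the fingers; the fingertips stand 80 mm ahead of it and the grasp point (between the pads) lies 61 mm ahead of it (env.tips_ahead is the distance from the TCP to the fingertips, in mm); z points along the fingers, y is the line along which they close (so a half turn about z gives the same grasp; the last joint's range is limited). The gripper opens to 88 mm and grips with 3 to 60 N. Pads are 20 mm wide; open, the fingers measure 115 mm over their backs; the gripper's body (75 mm by 178 mm) begins 61 mm behind the grasp point.
Start: joints at [-0.019, 0.423, 1.63, -0, 1.089, -0.019], TCP at [624.984, 0.026, 302.675] pointing down, gripper open.
Joint ranges: [-3, 3], [-0.9, 2.11], [0.09, 2.58], [-1.31, 4.45], [0.11, 2.69], [-2.54, 2.54]. Speed limits (rad/s): [2.39, 2.39, 3.01, 3.14, 3.14, 3.14].

## Interface

Orientations are given as a unit quaternion [x, y, z, w].
In Python, from station import env, set_gripper, viewer, workorder gives the robot as it stands. Calls block until the motion is done:
- env.reach(position, orientation): joint-space move of the TCP to a pose.
- env.move_l(position, rot=None, rate=150, f_stop=None): straight line of the TCP; rot=None keeps the orientation; rate is the mean speed in mm/s. With f_stop (N) it stops when the force on the tool has changed by that much, and returns True; else False.
- env.move_joints(angles): joint-space move.
- set_gripper(opening): finger opening in mm; the grip force is fixed at half the most; returns when the fingers have stopped.
- env.hold(seconds).
- env.ik(position, orientation): joint angles nearest the present ones, or None.
- env.read_state(): the state.
- viewer.camera(name): name is "scene" or "side" or "wrist"; returns the picture (480x640x3 uint8, blue, green, red); there is no depth.
- viewer.camera_params(name): a dict with "fx", "fy", "cx", "cy" (pixels), "pose" (4x4, takes a point from camera to world coordinates); the wrist camera has in their place "tool_from_camera" (4x4, takes a point from camera to tool coordinates, whose origin is the TCP and whose axes are the flange's). Camera axes: x right, y up, looking along -z (the intrinsics and any distortion apply to the point x, -y, -z); pixel columns grow to the right and rows downward; lengths in mm; the calibration is good to about 2 mm. A picture is of the moment at which its call begins: read the wrist's pose just before it. camera_params takes no time and is no camera call.
A pose or a line that the arm cannot do raises env.IKError and nothing moves.
- workorder.sign_off(): hands the job in; it is judged then, once.
The state is a dict: "time_s": time; "qpos": joint angles; "dq": joint speeds; "tau": joint torques, N m; "tool_pos": TCP position; "orientation": TCP orientation; "force": force on the tool from outside, world axes, zero at the start; "wrist_torque": the same for the moment, N m; "width": finger opening in mm; "grip_force": force on a finger pad.
Only numpy, scipy, OpenCV 4.12 (cv2) and the standard library are available. Lean on these libraries where they do the work, as an engineer would, in place of code of your own. Each camera call takes 0.05 s, during which the arm holds its last target. There are 200 camera calls.

## Working session

There is one attempt and no reset: what is moved stays moved. The work goes in short steps, each a Python script; the robot and the scene stay as the last script left them, time stands still between calls to the robot, and variables do not carry over. Pictures are saved under pics/ and viewed, at most 10 in all, crops included, and the job is handed in when it is done.

```bash
ls; mkdir -p pics
python3 - <<'E'
from station import env, viewer
import cv2, numpy as np
for n in("scene","side"):
    cv2.imwrite(f"pics/{n}0.png",viewer.camera(n)); p=viewer.camera_params(n); print(n,{k:(np.round(v,3).tolist() if not isinstance(v,str) else v) for k,v in p.items()})
p=viewer.camera_params("wrist");print(p)
cv2.imwrite("pics/wrist0.png",viewer.camera("wrist"))
s=env.read_state();print(s["time_s"],s["orientation"],s["tool_pos"],s["force"])
E
```

```text
pics
scene {'fx': 565.359, 'fy': 565.359, 'cx': 323.406, 'cy': 235.289, 'pose': [[0.821, 0.269, -0.503, -25.191], [-0.57, 0.358, -0.739, -965.916], [-0.019, 0.894, 0.448, 546.353], [0.0, 0.0, 0.0, 1.0]]}
side {'fx': 568.697, 'fy': 568.697, 'cx': 319.15, 'cy': 246.481, 'pose': [[-0.889, 0.248, -0.385, 160.987], [-0.458, -0.523, 0.719, 663.289], [-0.023, 0.815, 0.579, 686.551], [0.0, 0.0, 0.0, 1.0]]}
{'fx': 390.74505810295176, 'fy': 390.74505810295176, 'cx': 323.66461816969644, 'cy': 233.89867731794897, 'tool_from_camera': array([[-2.65805829e-04,  9.64307588e-01,  2.64784449e-01,
         7.29955196e+01],
       [ 9.99999964e-01,  2.67714575e-04,  2.88786739e-05,
         4.09757405e-01],
       [-4.30387318e-05,  2.64784447e-01, -9.64307625e-01,
        -8.22484993e+01],
       [ 0.00000000e+00,  0.00000000e+00,  0.00000000e+00,
         1.00000000e+00]])}
0.15 [ 7.07131338e-01  7.07081979e-01 -3.98195023e-04 -4.32905982e-04] [6.24666961e+02 1.48414853e-02 3.02081220e+02] [ 0.74836286 -0.39756512  0.49545245]
```

View pics/scene0.png

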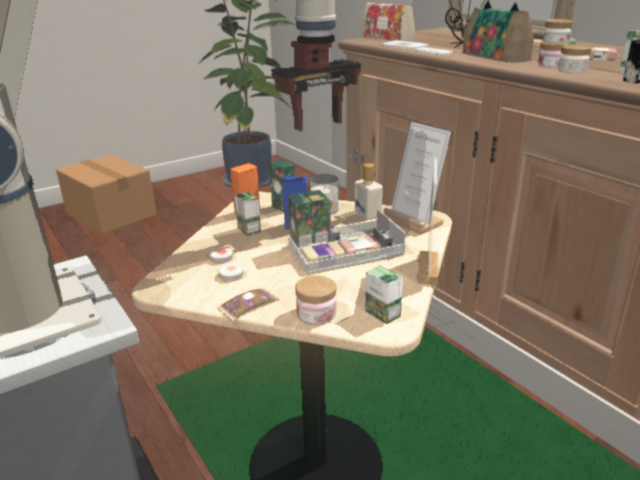

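View pics/side0.png

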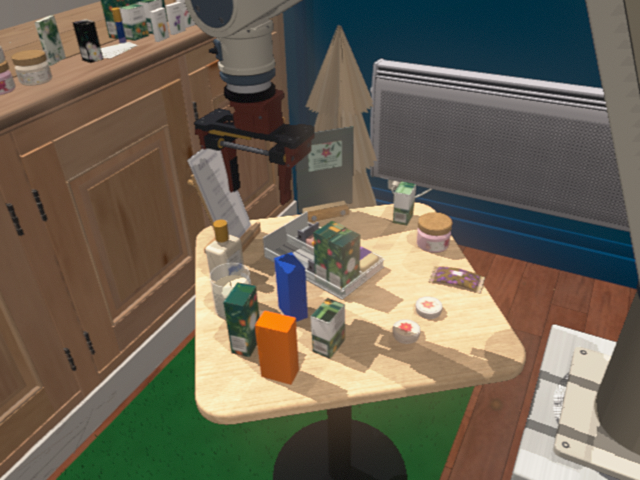

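Scene: the candidates for the spare are:
- tall green carton at side (241,320) / scene (284,185)
- short cartons at side (328,328) and (404,200)
- blue carton at (291,288)
- orange carton at (278,347)
- the two row cartons at (337,253)

I choose the tall green one standing loose at side (241,320), and check it in a close crop.

Run:
```python
import cv2
im=cv2.imread("pics/side0.png")
cv2.imwrite("pics/c1.png",cv2.resize(im[205:395,200:400],None,fx=3.15,fy=3.15,interpolation=cv2.INTER_CUBIC)[:599])
im=cv2.imread("pics/scene0.png")
cv2.imwrite("pics/c2.png",cv2.resize(im[150:290,225:415],None,fx=4,fy=4,interpolation=cv2.INTER_CUBIC))
```

```text
(no output)
```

View pics/c1.png

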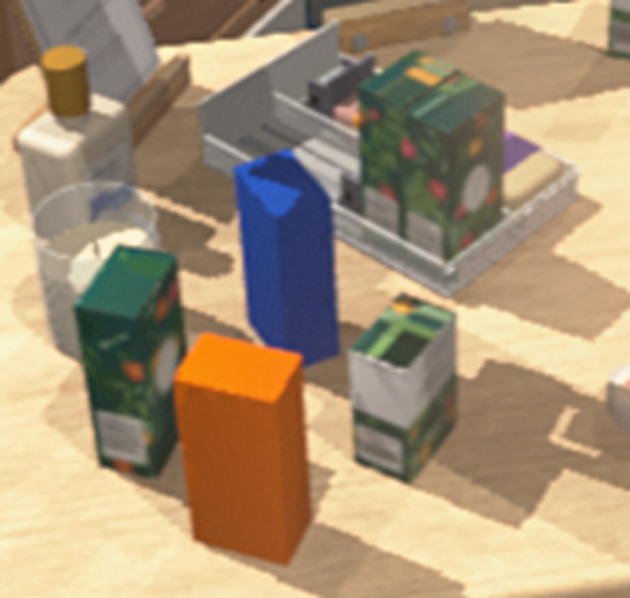

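View pics/wrist0.png

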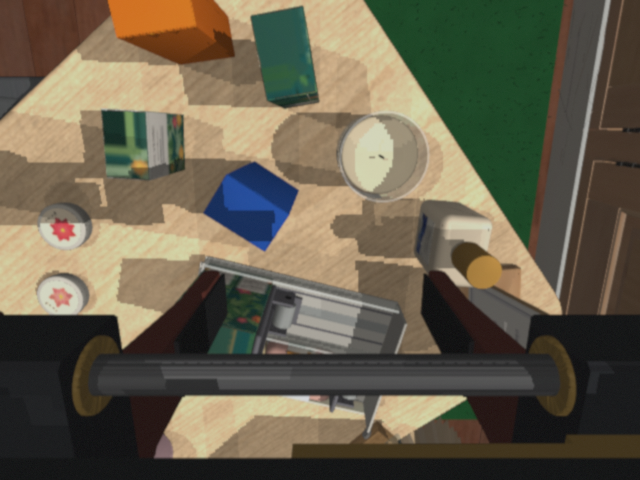

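View pics/c2.png

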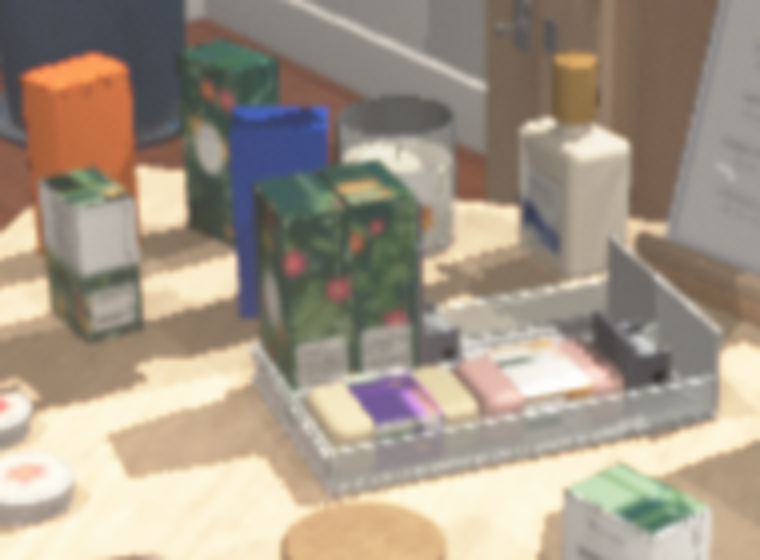

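The crop shows the tall green flowered carton (crop 130,360), the same product as the row pair; the others are short, blue or orange. Wrist picture: the spare's top-face corners are about (252,17), (303,7), (318,93), (268,104), and the tray's front-left top corner is about (203,262).

```bash
cat > h.py <<'E'
from station import env,set_gripper,viewer,workorder
import numpy as np, cv2
from scipy.spatial.transform import Rotation as R
def pose(s):
    T=np.eye(4);T[:3,:3]=R.from_quat(s["orientation"]).as_matrix();T[:3,3]=s["tool_pos"];return T
def cam(n,s=None):
    p=viewer.camera_params(n); return p, (pose(s)@p["tool_from_camera"] if n=="wrist" else np.array(p["pose"]))
def px2w(n,uv,z,s=None):
    p,T=cam(n,s); u,v=uv
    d=T[:3,:3]@np.array([(u-p["cx"])/p["fx"],-(v-p["cy"])/p["fy"],-1]); o=T[:3,3]
    return o+d*(z-o[2])/d[2]
def w2px(n,P,s=None):
    p,T=cam(n,s); c=(np.atleast_2d(P)-T[:3,3])@T[:3,:3]
    return np.c_[p["cx"]-p["fx"]*c[:,0]/c[:,2], p["cy"]+p["fy"]*c[:,1]/c[:,2]]
def down(yaw):  # tool z down, tool y along world (cos(yaw+90),sin(yaw+90)) up to sign
    return R.from_euler("z",yaw)*R.from_quat([1,0,0,0])
E
python3 - <<'E'
from h import *
np.set_printoptions(precision=1,suppress=True)
s=env.read_state()
print("spare wrist");[print(px2w("wrist",q,112,s)) for q in [(252,17),(303,7),(318,93),(268,104)]]
c1=lambda u,v:(200+u/3.15,205+v/3.15); c2=lambda u,v:(225+u/4,150+v/4)
print("spare side");[print(px2w("side",c1(*q),112)) for q in [(122,246),(180,252),(137,318),(80,305)]]
print("row side");[print(px2w("side",c1(*q),116)) for q in [(413,50),(505,97),(453,133),(360,93)]]
print("row scene");[print(px2w("scene",c2(*q),116)) for q in [(378,163),(415,195),(262,192)]]
print("tray FL wrist",px2w("wrist",(203,262),25,s),"BL",px2w("wrist",(403,308),25,s))
print("FL bottom side",px2w("side",c1(448,293),0),"FR top",px2w("side",c1(578,172),23))
print("FR bottom scene",px2w("scene",c2(335,492),0),"BR",px2w("scene",c2(716,412),0))
print("blue top",px2w("wrist",(251,205),112,s)[:2],"orange corner",px2w("wrist",(222,40),112,s)[:2])
E
```

```text
spare wrist
[579.9 139.3 112. ]
[612.  144.9 112. ]
[621.2  94.3 112. ]
[588.   87.5 112. ]
spare side
[613.9  95.6 112. ]
[584.5  86.8 112. ]
[576.2 138.8 112. ]
[606.8 143.  112. ]
row side
[ 558.3 -127.7  116. ]
[ 489.8 -106.   116. ]
[501.3 -61.8 116. ]
[565.6 -74.6 116. ]
row scene
[567.  -85.6 116. ]
[ 557.9 -130.7  116. ]
[500.3 -82.  116. ]
tray FL wrist [507.3 -54.   25. ] BL [ 704.5 -102.9   25. ]
FL bottom side [504.2 -61.6   0. ] FR top [ 469.5 -175.5   23. ]
FR bottom scene [ 475.1 -178.8    0. ] BR [ 673.7 -227.3    0. ]
blue top [573.4  19.5] orange corner [560.2 126.2]
```

Run:
```python
from h import *
import json
o=env.read_state()["orientation"]; out=[]
for n,p in (("tray",[575,-150,330]),("spare",[598,75,330])):
    env.reach(p,o); env.hold(.2); s=env.read_state(); cv2.imwrite(f"pics/w_{n}.png",viewer.camera("wrist"))
    json.dump({k:np.array(s[k]).tolist() for k in("tool_pos","orientation")},open(f"{n}.json","w"))
print(env.read_state()["time_s"])
a=cv2.imread("pics/w_tray.png");cv2.imwrite("pics/w_tray_c.png",cv2.resize(a[90:390,140:540],None,fx=2,fy=2,interpolation=cv2.INTER_CUBIC))
a=cv2.imread("pics/w_spare.png");cv2.imwrite("pics/w_spare_c.png",cv2.resize(a[50:290,200:440],None,fx=2.5,fy=2.5,interpolation=cv2.INTER_CUBIC))
```

```text
2.2333
```

View pics/w_tray_c.png

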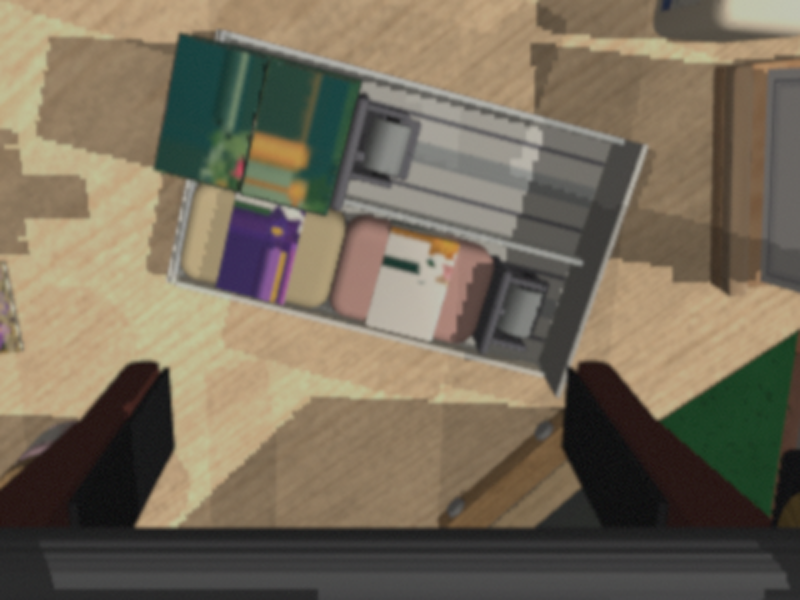

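View pics/w_spare_c.png

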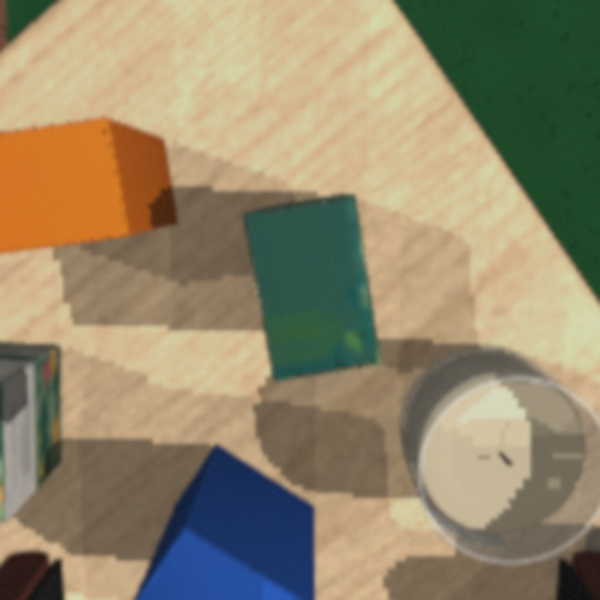

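Tray crop: the row's top corners are at crop (180,35), (155,168), (326,213), (360,82), and the tray's front-right corner is at (172,281). Spare crop: the top corners are at (246,213), (355,196), (378,361), (273,379), standing clear of the orange, blue and candle items.

Run:
```python
from h import *
import json
np.set_printoptions(precision=1,suppress=True)
L=lambda n:json.load(open(n+".json"))
def rect(P,names):
    P=np.array(P)[:,:2]; a=P[[2,3]].mean(0)-P[[0,1]].mean(0); b=P[[0,3]].mean(0)-P[[1,2]].mean(0)
    print(names,P.mean(0),"len",np.hypot(*a),np.hypot(*b),"yaw",np.degrees(np.arctan2(a[1],a[0])),np.degrees(np.arctan2(-b[0],b[1])))
    print(P)
t=lambda u,v:(140+u/2,90+v/2); c=lambda u,v:(200+u/2.5,50+v/2.5)
rect([px2w("wrist",c(*q),112,L("spare")) for q in[(246,213),(273,379),(378,361),(355,196)]],"spare FL FR BR BL")
T=L("tray")
rect([px2w("wrist",t(*q),z,T) for q,z in[((180,35),115),((155,168),115),((326,213),117),((360,82),117)]],"row")
for q,z in[((172,281),23),((222,33),25),((645,147),50),((556,390),50)]:print("tray",q,px2w("wrist",t(*q),z,T))
```

```text
spare FL FR BR BL [599.6 117.9] len 32.95260828292898 50.37648016965156 yaw 9.086661618550472 8.603111131078867
[[579.6 140.4]
 [587.1  90.2]
 [619.7  95.8]
 [612.1 145.2]]
row [533.8 -94.4] len 66.93318774610128 49.772021846155354 yaw -14.290825511267634 -14.794322035190856
[[ 507.6  -62.2]
 [ 495.2 -110.1]
 [ 559.7 -126.8]
 [ 572.7  -78.5]]
tray (172, 281) [ 474.8 -178.7   23. ]
tray (222, 33) [506.7 -57.2  25. ]
tray (645, 147) [ 702.3 -107.7   50. ]
tray (556, 390) [ 669.4 -227.3   50. ]
```

Run:
```python
from h import *
np.set_printoptions(precision=2,suppress=True)
for k in(180,0):
    q=down(np.radians(8.9+k)).as_quat(); j=env.ik([599.6,117.9,230],q); j2=env.ik([484,-82,200],down(np.radians(-14.1+k)).as_quat()); print(k,j,j2)
    if j is not None and j2 is not None and max(abs(j[5]),abs(j2[5]))<2.3: break
open("k","w").write(str(k))
set_gripper(70)
env.reach([599.6,117.9,230],q); env.move_l([599.6,117.9,135],rate=80)
set_gripper(40); s=env.read_state(); print(s["width"],s["grip_force"],s["force"],s["tool_pos"],s["time_s"])
env.move_l([599.6,117.9,140],rate=25); s=env.read_state(); print(s["width"],s["grip_force"],s["force"],s["time_s"])
```

```text
180 [ 0.17  0.49  1.71 -0.    0.94 -1.55] [-0.19  0.39  1.99 -0.    0.76 -1.52]
51.91868822936125 29.95304524898529 [-0.25 -0.07  2.04] [599.76 117.9  135.33] 5.9667
51.88939377194271 29.952094852924347 [-0.2  -0.16 -1.02] 6.3167
```

```bash
cat >> h.py <<'E'
Y=np.radians(-14.1); O=np.array([501.0,-86.3]); ex=np.array([np.cos(Y),np.sin(Y)]); ey=np.array([-ex[1],ex[0]])
def lane(x,z,y=0): return [*(O+x*ex+y*ey),z]
def where():
    s=env.read_state(); d=np.array(s["tool_pos"][:2])-O; f=np.array(s["force"])
    print("lane x %.1f y %.1f z %.1f | f along %.1f across %.1f up %.1f | w %.1f t %.1f"%(d@ex,d@ey,s["tool_pos"][2],f[:2]@ex,f[:2]@ey,f[2],s["width"],s["time_s"])); return d@ex
E
python3 - <<'E'
from h import *
q=down(Y+np.pi).as_quat()
env.move_l([599.6,117.9,290],rate=200)
env.reach(lane(-60,290),q); env.move_l(lane(-60,165),rate=150); where()
env.move_l(lane(-27,165),rate=60); env.hold(.3); where()
print(env.move_l(lane(-5,165),rate=12,f_stop=2.0)); where(); env.hold(.3); where()
cv2.imwrite("pics/side1.png",viewer.camera("side")[150:330,230:430])
cv2.imwrite("pics/wr1.png",viewer.camera("wrist"))
E
python3 -c "
import cv2;a=cv2.resize(cv2.imread('pics/side1.png'),None,fx=2,fy=2);b=cv2.imread('pics/wr1.png')
b=cv2.resize(b,(400,300));c=cv2.copyMakeBorder(b,0,60,0,0,0);cv2.imwrite('pics/m1.png',cv2.hconcat([a,c]))"
```

```text
lane x -59.5 y 0.3 z 165.4 | f along 0.5 across -0.3 up -0.2 | w 52.0 t 9.2
lane x -27.2 y 0.0 z 165.0 | f along -0.2 across -0.0 up -1.2 | w 52.4 t 10.2
True
lane x -17.6 y -0.1 z 164.6 | f along -0.2 across 0.2 up -0.8 | w 52.1 t 11.1
lane x -17.9 y -0.0 z 164.3 | f along -0.2 across 0.8 up -2.0 | w 52.1 t 11.4
```

View pics/m1.png

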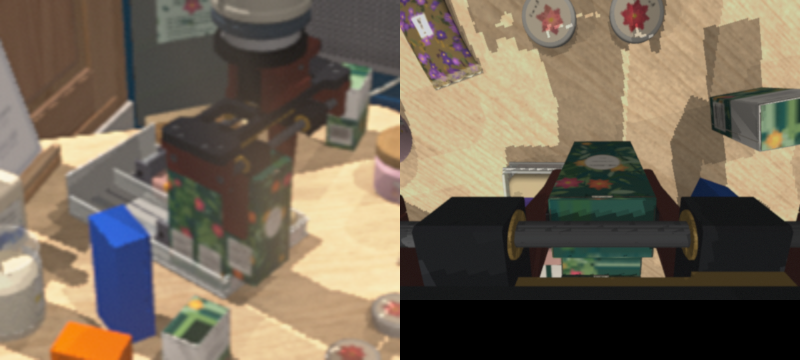

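The spare is upright in the grip, above the lip and touching the row's front. Contact came at lane x -17.6, against -17 predicted. Now push.

```bash
python3 - <<'E'
from h import *
for x in(-5,10,21): print(env.move_l(lane(x,165),rate=25,f_stop=15)); where()
env.hold(.3); where()
cv2.imwrite("pics/a.png",viewer.camera("side")[170:310,270:410]); cv2.imwrite("pics/b.png",viewer.camera("scene")[170:270,270:410])
E
python3 -c "
import cv2;a=cv2.resize(cv2.imread('pics/a.png'),(400,400),interpolation=2);b=cv2.resize(cv2.imread('pics/b.png'),(400,286),interpolation=2)
cv2.imwrite('pics/m2.png',cv2.hconcat([a,cv2.copyMakeBorder(b,0,114,0,0,0)]))"
```

```text
False
lane x -5.8 y -0.1 z 164.6 | f along -4.9 across -1.4 up -2.1 | w 52.0 t 12.2
False
lane x 10.2 y 0.1 z 165.1 | f along -3.0 across -0.1 up -2.9 | w 51.9 t 12.9
False
lane x 21.1 y 0.0 z 165.1 | f along -3.8 across -0.1 up -2.3 | w 51.9 t 13.5
lane x 21.1 y 0.0 z 165.1 | f along -3.5 across -1.5 up -1.8 | w 51.8 t 13.8
```

View pics/m2.png

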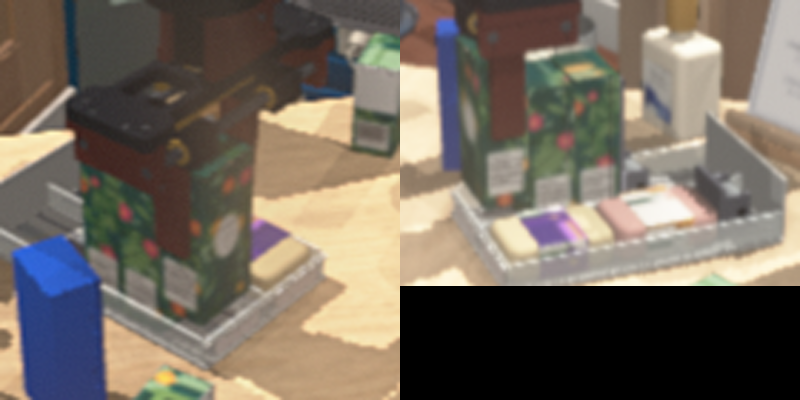

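The row is pushed back, the cartons are in line and the spare is inside the lip. Now lower it.

Run:
```python
from h import *
print(env.move_l(lane(21,144),rate=25,f_stop=7)); where()
s=env.read_state()
if s["tool_pos"][2]<145.5:
    print(env.move_l(lane(21,138.5),rate=6,f_stop=3.5)); where(); env.hold(.3); where()
```

```text
False
lane x 20.6 y -0.0 z 143.7 | f along -4.4 across -0.2 up -2.5 | w 52.0 t 14.9
True
lane x 19.5 y -0.1 z 143.1 | f along -1.1 across -0.1 up 0.5 | w 51.9 t 15.2
lane x 18.4 y -0.1 z 142.3 | f along -1.2 across -0.1 up 0.8 | w 51.7 t 15.5
```

Run:
```python
from h import *
where(); env.hold(.5); where(); env.hold(.5); where()
s=env.read_state(); print(s["orientation"],down(Y+np.pi).as_quat(),s["wrist_torque"],s["grip_force"])
```

```text
lane x 18.4 y -0.1 z 142.3 | f along -1.2 across -0.1 up 0.8 | w 51.7 t 15.5
lane x 18.4 y -0.1 z 142.3 | f along -2.2 across 0.3 up -0.1 | w 51.9 t 16.0
lane x 18.4 y -0.2 z 142.3 | f along -1.5 across -0.1 up 0.7 | w 52.1 t 16.5
[ 1.22969160e-01  9.92401300e-01  3.41874974e-04 -4.25769393e-03] [0.12273546 0.99243942 0.         0.        ] [ 0.01972745 -0.00757317 -0.12831754] 29.944521188735962
```

Run:
```python
from h import *
q=down(Y+np.pi).as_quat()
print(env.move_l(lane(20.5,142.5),rot=q,rate=15,f_stop=12)); env.hold(.2); where()
for z in (141.5,140.7,140.1): 
    r=env.move_l(lane(20.5,z),rot=q,rate=6,f_stop=9); env.hold(.2); print(r); where()
    if r: break
```

```text
False
lane x 19.5 y -0.1 z 142.1 | f along -5.3 across -0.0 up 0.5 | w 51.7 t 17.0
False
lane x 19.5 y -0.0 z 141.2 | f along -5.3 across -0.4 up 0.3 | w 51.9 t 17.5
False
lane x 19.5 y -0.0 z 140.4 | f along -6.2 across -0.8 up -0.1 | w 52.0 t 18.0
False
lane x 19.5 y -0.0 z 140.3 | f along -7.6 across 0.1 up 7.9 | w 51.7 t 18.5
```

```bash
python3 - <<'E'
from h import *
set_gripper(64); env.hold(.5); where()
p=env.read_state()["tool_pos"]
env.move_l([p[0],p[1],p[2]+30],rate=40); env.move_l([p[0],p[1],p[2]+150],rate=150); env.reach([420,60,320],down(Y+np.pi).as_quat()); env.hold(.5); where()
cv2.imwrite("pics/a3.png",viewer.camera("side")[200:310,280:400]); cv2.imwrite("pics/b3.png",viewer.camera("scene")[170:280,270:410])
E
python3 -c "
import cv2;a=cv2.resize(cv2.imread('pics/a3.png'),(400,367),interpolation=2);b=cv2.resize(cv2.imread('pics/b3.png'),(400,314),interpolation=2)
cv2.imwrite('pics/m3.png',cv2.hconcat([a,cv2.copyMakeBorder(b,0,53,0,0,0)]))"
```

```text
lane x 20.5 y -0.0 z 140.1 | f along 0.4 across 0.2 up -0.4 | w 64.0 t 19.4
lane x -114.0 y 121.9 z 319.9 | f along -0.6 across -0.2 up -0.4 | w 63.8 t 22.5
```

View pics/m3.png

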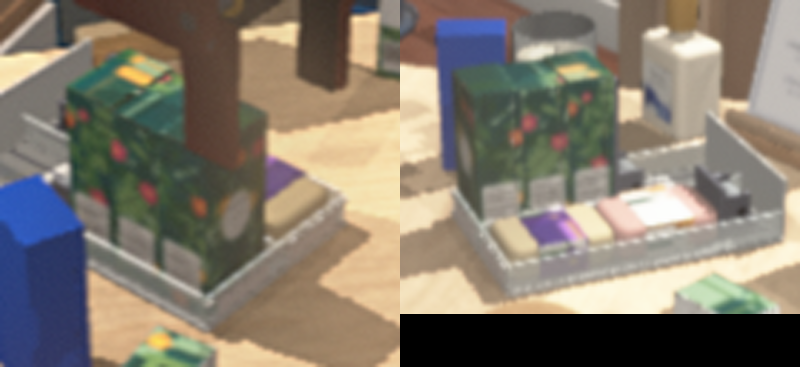

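All three cartons stand upright in line, closed up behind the lip, with the soaps and the blue carton undisturbed.

```bash
python3 -c "
from station import workorder; print(workorder.sign_off())"
```

```text
the job is handed in; nothing more can be done
None
```

The job is handed in at about 22.5 s of the 43 s allowed: the spare carton is in the front of the sprung lane, and the last pictures show all three cartons upright, in line and closed up against the lip.

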